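# Shim the short foot of a rocking tray stand

## Task

The tray stand with the pot rocks because the screw foot at its near left corner is seized too short. Slide the green flat packer under that foot, then slide the orange wedge in on top of the packer, thin end first, only until it just bears snugly under the foot, and let go of it without jacking the stand up or shoving it along. Last, press down on the stand's top above that foot with about 10 N to prove that it no longer rocks, leave the wedge snug and the stand level, and disturb nothing else on the table.

Things in the scene. Friction and masses are not known exactly. Their poses are not given: they have to be found in the camera images.
- stand: Pale wooden tray stand, blue pot fixed at its far right; board 300 x 240 x 18 mm, top 75 mm above the table; 32 mm square legs at x +-120, y +-90 mm with 26 mm square black pads. Origin: centre of the underside, at table height; x from near to far edge, y to its left. 2.3 to 3.3 kg, loose, stands level on three feet; 4 to 8 N down on the near left corner rocks it.
- leg (a point): On the axis of the near left leg (stand x -120, y +90 mm), at the level of the other feet's undersides: table height when level; axes as the stand's. The short pad (26 mm square, 10 mm thick, on a thin screw) hangs 12 to 18 mm above this point, a different unknown amount each time.
- corner (a point): Point on the top face of the stand's board straight above the short foot, 75 mm above the table when the stand is level: the place to press. The board ends 30 mm further out to -x and +y of the stand; the pot is over 120 mm away.
- packer_mid (a point): Centre of the loose flat green plastic packer, 120 x 32 x 8 mm (x long, y wide, z up), 4 mm above its underside; it lies flat on the table. 35 g. Slid in along the stand's x, under the foot, it leaves 4 to 10 mm free above it.
- packer: The same green packer; origin at the centre of its underside.
- wedge_grip (a point): Centre of the upright grip block on the loose orange wedge, 11 mm above its underside; block 22 (x) x 24 (y) x 22 mm high. Thin tip 106 mm along +x, outer end 11 mm along -x; 32 mm wide. Top rises evenly from 2 mm at the tip to 12.5 mm at 75 mm from it, then level to the block. 35 g, friction about 0.6: stays where pushed.
- wedge: The same orange wedge, 117 mm long; origin at mid-length on its underside, x towards the thin tip. Slid over the packer it meets the foot's near edge where the gap fills; the push then rises within a few mm, and about 5 N of push seats it snugly. Twice that jacks the corner up or shoves the stand.
- bowl: Bystander, leave alone: white bowl, 100 mm wide, 50 mm high, origin under its centre
- red_cup: Bystander, leave alone: red plastic cup, 72 mm wide, 90 mm high, origin under its centre
- orange_cup: Bystander, leave alone: orange plastic cup, 68 mm wide, 85 mm high, origin under its centre
- sauce: Bystander, leave alone: brown glass sauce bottle, 52 mm wide, 130 mm high, origin under its centre
- spoon: Bystander, leave alone: steel spoon lying flat, about 200 mm long, along its x
Things that resemble listed ones, but are neither listed nor needed, are in the scene too. Several things look just like the packer: the one meant starts nearest to the robot's base.

How it is judged:
By the outcome, as a careful person would: the job done as asked, in the order asked, and still so for the second after the job is handed in, with the robot touching nothing.
It also fails if it takes over 72 s, if anything falls off the work surface, if the arm or the gripper's body presses on something with over 40 N, if the wrist force passes 120 N, or if a joint passes its speed limit or range.

## Robot

A 7-joint arm with a two-finger parallel gripper is mounted at the origin on the work surface. World frame = base frame: x ahead of the robot, y to its left, z up, the work surface at z = 0. Lengths are in m, angles in rad, forces in N, time in s.
With the tool pointing down it reaches from about 0.425 to 0.875 m from the base axis. Payload 4.7 kg.
Tool frame: the origin (TCP) lies at the centre of the arm's flange, where the gripper is bolted on; the fingertips stand 182 mm ahead of it and the grasp point (between the pads) lies ahead of it (ctrl.hold_point_z is the z of the grasp point in the tool frame, in m); z points along the fingers, y is the direction in which the jaws open and shut (so a half turn about z gives the same grasp; the last joint's range is limited). The gripper opens to 87 mm and grips with 3 to 60 N. Pads are 19 mm wide; open, the fingers measure 117 mm over their backs; the gripper's body (75 mm by 190 mm) begins 51 mm behind the grasp point.
Start: joints at [1.161, 0.321, -0.07, 1.45, 0.023, 1.371, -0.057], TCP at [0.267, -0.593, 0.405] pointing down, gripper open.
Joint ranges: [-2.86, 2.86], [-0.3, 2.09], [-1.38, 1.24], [0.06, 2.45], [-1.56, 4.7], [0.09, 2.05], [-2.69, 2.69]. Speed limits (rad/s): [2.57, 2.57, 3.14, 3.14, 3.14, 3.14, 3.14].

## Interface

Orientations are given as a rotation vector (axis times angle).
In Python, from bench import get_state, imaging, workorder, ctrl gives the robot as it stands.
- The arm moves only by the tool step_arm, never from a script. Its argument "increments" is a list of rows, each an object of numbers: "claw": the opening, from 0 (shut) to 1 (fully open); "tx", "ty", "tz": the shift along the tool's x, y, z in m; "spin": the turn about the tool's z in degrees. A call has 1 to 8 rows; each row is the pose to reach, as a shift and turn from the pose commanded when the call began, along the tool's axes at that moment; what a row does not reach only later rows make up. A row lasts 1/12 s, in which the tool goes at most 41.7 mm and 7.16 degrees, less where a joint would pass 70% of its speed; a pose out of reach is approached as far as the arm can. A call with a gripper value outside its range is refused whole. The fingers move at their own pace and stop on an object; "force" is the grip in N (left out, the last holds). Time passes only in rows, so rows that repeat a pose let the fingers close. It gives the time, the measured TCP pose, the force and the opening at its end, in the units of the state.
- get_state(): the state, without advancing time (a new reading comes with each control period).
- imaging.get_image(name): name is "scene" or "top"; returns the picture (384x512x3 uint8, blue, green, red); there is no depth.
- imaging.camera_params(name): a dict with "intrinsics" (3x3 intrinsics, pixels), "distortion" ([k1, k2, p1, p2, k3] as OpenCV has them; the pictures are not rectified), "camera_from_world" (4x4, takes a point from world to camera coordinates). Camera axes: x right, y down, z forward; pixel columns grow to the right and rows downward; lengths in m; the calibration is good to about 2 mm. A picture is of the moment at which its call begins. camera_params takes no time and is no camera call.
- workorder.close_job(): hands the job in, once; it reports no verdict.
The state is a dict: "time": time; "joint_positions": joint angles; "qd": joint speeds; "joint_torque": joint torques, N m; "position": TCP position; "tool_rot": TCP orientation; "ft_force": force on the tool from outside, world axes, zero at the start; "torque": the same for the moment, N m; "grip_width": opening from 0.0 (shut) to 1.0 (fully open).
Only numpy, scipy, OpenCV 4.12 (cv2) and the standard library are available. Lean on these libraries where they do the work, as an engineer would, in place of code of your own. Each camera call takes 0.05 s, during which the arm holds its last target. There are 200 camera calls.

## Working session

There is one attempt and no reset: what is moved stays moved. The work goes in short steps, Python scripts to look and compute and a tool call to move; the robot and the scene stay as the last step left them, time stands still between calls to the robot, and variables do not carry over. Pictures are saved under pics/ and viewed, on a budget of 10 in all, crops included, one or two more only if the job needs it, and the job is handed in when it is done.

Besides the shell and the picture viewer there is one more tool, called after ">>>" by a JSON object that holds its "api" and its "payload". step_arm: Moves the arm, as the interface text tells. Its arguments: {"type":"object","properties":{"increments":{"type":"array"},"force":{"type":"number"}},"required":["increments"]}

```bash
mkdir -p pics; ls; python3 - <<'E'
from bench import get_state, imaging, ctrl
import cv2
print(get_state(), ctrl.hold_point_z)
for n in("scene","top"):
    im=imaging.get_image(n); cv2.imwrite(f"pics/{n}0.png",im)
    p=imaging.camera_params(n); print(n,p)
E
```

```text
pics
{'time': 0.0, 'joint_positions': array([ 1.16109136,  0.32185112, -0.0700719 ,  1.45171166,  0.02261082,
        1.37078423, -0.0568879 ]), 'qd': array([-5.65772209e-04, -2.35230568e-04, -9.46405141e-04,  5.57916793e-05,
       -9.35358933e-04, -4.26130343e-05, -3.08169595e-03]), 'joint_torque': array([-1.37132411e-04, -4.91295326e+01, -4.04005805e-01, -3.12535429e+01,
       -6.38553291e-02,  4.36813734e-02,  1.99695760e-04]), 'position': array([ 0.26717646, -0.59232075,  0.4036244 ]), 'tool_rot': array([-3.06945819e+00, -6.60392921e-01,  8.23414698e-04]), 'ft_force': array([-0.09498227, -0.47130021, -0.163318  ]), 'torque': array([-0.06201108,  0.02055117, -0.01336689]), 'grip_width': 0.9989761275189084} 0.1635
scene {'intrinsics': array([[439.4464119 ,   0.        , 267.18904853],
       [  0.        , 439.4464119 , 190.91012772],
       [  0.        ,   0.        ,   1.        ]]), 'distortion': array([-0.06204667,  0.        ,  0.        ,  0.        ,  0.        ]), 'camera_from_world': array([[-0.12154856,  0.99237975, -0.02020815, -0.03071869],
       [ 0.72573091,  0.07496278, -0.68388247, -0.36624941],
       [-0.67715626, -0.09779061, -0.72931228,  1.72769045],
       [ 0.        ,  0.        ,  0.        ,  1.        ]])}
top {'intrinsics': array([[421.89486836,   0.        , 257.50733649],
       [  0.        , 421.89486836, 195.88957963],
       [  0.        ,   0.        ,   1.        ]]), 'distortion': array([-0.02712367,  0.        ,  0.        ,  0.        ,  0.        ]), 'camera_from_world': array([[-0.02559813, -0.99931646, -0.02667097,  0.11972625],
       [-0.99609459,  0.02775262, -0.0838174 ,  0.56618471],
       [ 0.08450029,  0.02442124, -0.99612414,  1.31622253],
       [ 0.        ,  0.        ,  0.        ,  1.        ]])}
```

View pics/top0.png

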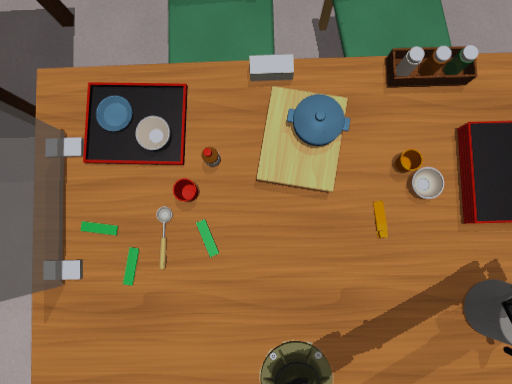

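View pics/scene0.png

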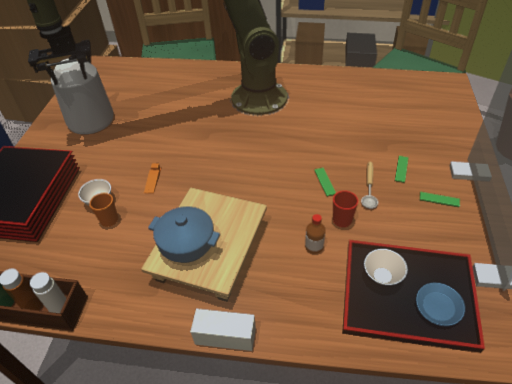

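The top view shows the stand with board corners at about (273,87), (348,97), (333,191) and (258,181), so the near left corner is (258,181). The wedge is at (380,218), with its block at the lower end.

There are three green packers, at (207,238), (131,266) and (99,229). (207,238) looks nearest the base at about (297,370). I'll measure these and check them in an enlarged crop.

```bash
cat > h.py <<'E'
import numpy as np, cv2
from bench import get_state, imaging
from scipy.spatial.transform import Rotation as R
def ray(n,uv):
    p=imaging.camera_params(n);T=p["camera_from_world"]
    q=cv2.undistortPoints(np.float64(uv).reshape(-1,1,2),p["intrinsics"],p["distortion"])[:,0]
    d=np.c_[q,np.ones(len(q))]@T[:3,:3]; o=-T[:3,:3].T@T[:3,3]; return o,d
def plane(n,uv,z):
    o,d=ray(n,uv); return o+d*((z-o[2])/d[:,2])[:,None]
def px(n,P):
    p=imaging.camera_params(n);T=p["camera_from_world"]
    return cv2.projectPoints(np.float64(P).reshape(-1,1,3),cv2.Rodrigues(T[:3,:3])[0],T[:3,3],p["intrinsics"],p["distortion"])[0][:,0]
def blobs(im,lo,hi,amin):
    m=cv2.inRange(cv2.cvtColor(im,cv2.COLOR_BGR2HSV),lo,hi)
    cs,_=cv2.findContours(m,cv2.RETR_EXTERNAL,cv2.CHAIN_APPROX_NONE)
    return [c for c in cs if cv2.contourArea(c)>amin]
GREEN=((60,150,80),(85,255,255)); ORANGE=((12,200,150),(22,255,255))
def rect(n,c,z):
    P=plane(n,c.reshape(-1,2),z)[:,:2]
    (cx,cy),(w,h),a=cv2.minAreaRect(np.float32(P*1000))
    if w<h: w,h,a=h,w,a+90
    return cx,cy,w,h,(a+90)%180-90
E
python3 - <<'E'
from h import *
top=cv2.imread("pics/top0.png");sc=cv2.imread("pics/scene0.png")
for n,im in(("top",top),("scene",sc)):
    for nm,col,z in(("g",GREEN,.008),("o",ORANGE,.008)):
        for c in blobs(im,*col,40):
            m=c.reshape(-1,2).mean(0); print(n,nm,m.round(),cv2.contourArea(c),np.round(rect(n,c,z),1))
    W=((20,60,150),(30,160,255))
    for c in blobs(im,*W,1500):
        hull=cv2.convexHull(c);a=cv2.minAreaRect(c);print(n,"board",cv2.boxPoints(a).round().tolist(),np.round(rect(n,hull,.075),1), plane(n,cv2.approxPolyDP(hull,6,True).reshape(-1,2),.075).round(3).tolist(), cv2.approxPolyDP(hull,6,True).reshape(-1,2).tolist())
crop=np.hstack([cv2.resize(top[185:285,70:230],None,fx=2.5,fy=2.5,interpolation=2),cv2.resize(top[185:285,330:430],None,fx=2.5,fy=2.5,interpolation=2)])
crop2=np.hstack([cv2.resize(top[160:200,240:345],(400,152),interpolation=2),cv2.resize(sc[155:205,135:175],(200,250),interpolation=2)[:152]])
cv2.imwrite("pics/c1.png",np.vstack([crop,np.hstack([crop2,np.zeros((152,crop.shape[1]-600,3),np.uint8)])]))
E
```

```text
top g [131. 266.] 292.0 [356.  517.7 116.5  29.9 -10.4]
top g [ 99. 228.] 274.5 [480.5 622.8 119.1  28.1  81.6]
top g [207. 238.] 293.0 [440.8 269.9 115.   30.3  21.7]
top o [380. 219.] 301.0 [ 486.7 -285.1  116.9   33.5    4.8]
top o [412. 158.] 88.5 [ 674.7 -394.8   68.8   67.6   -3.2]
top board [[256.0, 179.0], [271.0, 85.0], [348.0, 98.0], [333.0, 191.0]] [742.  -38.6 297.2 236.9 -11.1] [[0.909, 0.046, 0.075], [0.882, -0.081, 0.075], [0.75, -0.156, 0.075], [0.577, -0.125, 0.075], [0.62, 0.103, 0.075]] [[273, 86], [314, 93], [340, 134], [332, 190], [257, 178]]
scene board [[208.0, 287.0], [250.0, 198.0], [268.0, 207.0], [226.0, 295.0]] [759.4  51.  296.1  51.4 -11.2] [[0.62, 0.099, 0.075], [0.903, 0.048, 0.075], [0.898, -0.0, 0.075], [0.617, 0.053, 0.075]] [[264, 205], [228, 291], [209, 287], [248, 203]]
```

View pics/c1.png

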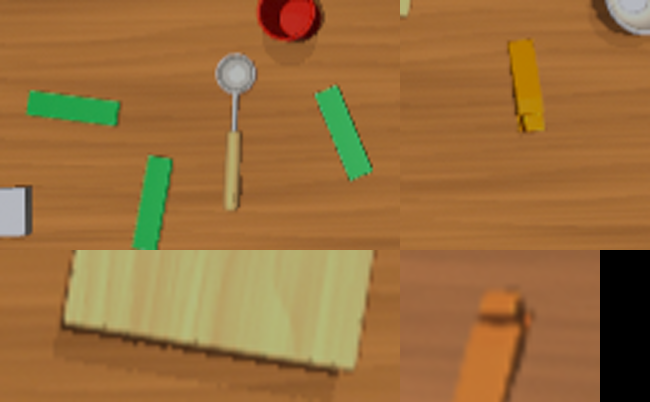

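The crop confirms the choice. Distances from the base are 0.52 m for the (207,238) packer, 0.63 m for (131,266) and 0.79 m for (99,229), so (207,238) is the one meant. The wedge's block is at its near end. Stand yaw is about -11° and the short leg is near (0.641, 0.073). I'll add a move helper next.

```bash
cat >> h.py <<'E'
YAW=-11.; LEG=np.array([.6414,.0726])
U=lambda a:np.array([np.cos(np.radians(a)),np.sin(np.radians(a))])
def go(xy,ztip,yaw):
    """shift/turn in tool axes to bring the grasp point over xy, tips at ztip, tool x at yaw"""
    s=get_state();A=R.from_rotvec(s["tool_rot"]).as_matrix();p=np.array(s["position"])
    y0=np.degrees(np.arctan2(A[1,0],A[0,0]))
    d=A.T@(np.r_[xy,ztip+.182]-p); sp=-((yaw-y0+90)%180-90)
    print("t%.2f"%s["time"],"tip",(p+A[:,2]*.182).round(4),"yaw %.1f"%y0,"F",s["ft_force"].round(1),"w %.3f"%s["grip_width"],"-> t",d.round(4),"spin %.1f"%sp)
def st(a,b=0): return LEG+a*U(YAW)+b*U(YAW+90)
E
python3 - <<'E'
from h import *
go([.5,-.15],.2,21.7)
c=np.array([.4408,.2699])-.048*U(21.7);print(c)
E
```

```text
t0.10 tip [ 0.2671 -0.5921  0.2218] yaw 24.3 F [ 0.1  0.3 -0.4] w 1.002 -> t [ 0.3941 -0.3074  0.0223] spin 2.6
[0.39620164 0.25215216]
```

>>> {"api": "step_arm", "payload": {"increments": [{"tx": 0.394, "ty": -0.307, "tz": 0.02, "spin": 2.6, "claw": 0.7}, {"tx": 0.394, "ty": -0.307, "tz": 0.02, "spin": 2.6, "claw": 0.7}, {"tx": 0.394, "ty": -0.307, "tz": 0.02, "spin": 2.6, "claw": 0.7}, {"tx": 0.394, "ty": -0.307, "tz": 0.02, "spin": 2.6, "claw": 0.7}, {"tx": 0.394, "ty": -0.307, "tz": 0.02, "spin": 2.6, "claw": 0.7}, {"tx": 0.394, "ty": -0.307, "tz": 0.02, "spin": 2.6, "claw": 0.7}, {"tx": 0.394, "ty": -0.307, "tz": 0.02, "spin": 2.6, "claw": 0.7}, {"tx": 0.394, "ty": -0.307, "tz": 0.02, "spin": 2.6, "claw": 0.7}]}}

```text
time: 0.77
position: [0.4229, -0.2958, 0.3911]
tool_rot: [3.086, 0.591, -0.001]
ft_force: [1.7, -0.4, 0.4]
grip_width: 0.705
```

```bash
python3 - <<'E'
from h import *
go([.3962,.2522],.10,21.7)
E
```

```text
t0.77 tip [ 0.4228 -0.2958  0.2091] yaw 21.7 F [ 1.7 -0.4  0.4] w 0.705 -> t [ 0.1776 -0.5191  0.109 ] spin -0.0
```

>>> {"api": "step_arm", "payload": {"increments": [{"tx": 0.146, "ty": -0.293, "tz": 0.05}, {"tx": 0.146, "ty": -0.293, "tz": 0.05}, {"tx": 0.146, "ty": -0.293, "tz": 0.05}, {"tx": 0.146, "ty": -0.293, "tz": 0.05}, {"tx": 0.146, "ty": -0.293, "tz": 0.05}, {"tx": 0.146, "ty": -0.293, "tz": 0.05}, {"tx": 0.146, "ty": -0.293, "tz": 0.05}, {"tx": 0.146, "ty": -0.293, "tz": 0.05}]}}

```text
invalid input at $.increments[0]: expected keys claw, tx, ty, tz, spin
```

```bash
python3 - <<'E'
from h import *
go([.3962,.2522],.06,21.7)
E
```

```text
t0.77 tip [ 0.4228 -0.2958  0.2091] yaw 21.7 F [ 1.7 -0.4  0.4] w 0.705 -> t [ 0.1776 -0.5191  0.149 ] spin -0.0
```

>>> {"api": "step_arm", "payload": {"increments": [{"tx": 0.146, "ty": -0.293, "tz": 0.05, "spin": 0, "claw": 0.7}, {"tx": 0.146, "ty": -0.293, "tz": 0.05, "spin": 0, "claw": 0.7}, {"tx": 0.146, "ty": -0.293, "tz": 0.05, "spin": 0, "claw": 0.7}, {"tx": 0.146, "ty": -0.293, "tz": 0.05, "spin": 0, "claw": 0.7}, {"tx": 0.146, "ty": -0.293, "tz": 0.05, "spin": 0, "claw": 0.7}, {"tx": 0.146, "ty": -0.293, "tz": 0.05, "spin": 0, "claw": 0.7}, {"tx": 0.146, "ty": -0.293, "tz": 0.05, "spin": 0, "claw": 0.7}, {"tx": 0.146, "ty": -0.293, "tz": 0.05, "spin": 0, "claw": 0.7}]}}

```text
time: 1.43
position: [0.4494, 0.0306, 0.341]
tool_rot: [3.085, 0.591, 0.0]
ft_force: [1.5, 0.5, -0.2]
grip_width: 0.698
```

```bash
python3 - <<'E'
from h import *
go([.3962,.2522],.05,21.7)
E
```

```text
t1.43 tip [0.4494 0.0305 0.159 ] yaw 21.7 F [ 1.5  0.5 -0.2] w 0.698 -> t [ 0.0325 -0.2256  0.1089] spin 0.0
```

>>> {"api": "step_arm", "payload": {"increments": [{"tx": 0.0325, "ty": -0.2255, "tz": 0.109, "spin": 0, "claw": 0.7}, {"tx": 0.0325, "ty": -0.2255, "tz": 0.109, "spin": 0, "claw": 0.7}, {"tx": 0.0325, "ty": -0.2255, "tz": 0.109, "spin": 0, "claw": 0.7}, {"tx": 0.0325, "ty": -0.2255, "tz": 0.109, "spin": 0, "claw": 0.7}, {"tx": 0.0325, "ty": -0.2255, "tz": 0.109, "spin": 0, "claw": 0.7}, {"tx": 0.0325, "ty": -0.2255, "tz": 0.109, "spin": 0, "claw": 0.7}, {"tx": 0.0325, "ty": -0.2255, "tz": 0.109, "spin": 0, "claw": 0.7}, {"tx": 0.0325, "ty": -0.2255, "tz": 0.109, "spin": 0, "claw": 0.7}]}}

```text
time: 2.1
position: [0.395, 0.2519, 0.2311]
tool_rot: [-3.082, -0.6, 0.006]
ft_force: [0.6, -0.5, 0.7]
grip_width: 0.702
```

```bash
python3 - <<'E'
from h import *
go([.3962,.2522],.003,21.7)
s=imaging.get_image("scene");cv2.imwrite("pics/s1.png",cv2.resize(s[130:240,260:400],None,fx=4,fy=4,interpolation=2))
E
```

```text
t2.10 tip [0.3943 0.252  0.0491] yaw 22.0 F [ 0.6 -0.5  0.7] w 0.702 -> t [0.0013 0.0003 0.0461] spin 0.3
```

View pics/s1.png

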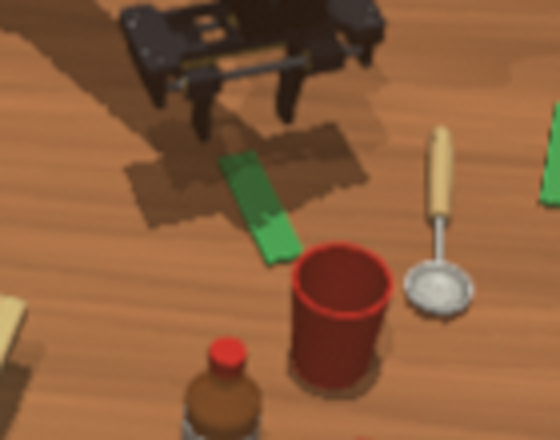

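The open fingers straddle the packer's near end at crop (240,160), aligned with it. I'll lower and grip.

>>> {"api": "step_arm", "payload": {"increments": [{"tx": 0.001, "ty": 0, "tz": 0.0465, "spin": 0, "claw": 0.7}, {"tx": 0.001, "ty": 0, "tz": 0.0465, "spin": 0, "claw": 0.7}, {"tx": 0.001, "ty": 0, "tz": 0.0465, "spin": 0, "claw": 0.7}, {"tx": 0.001, "ty": 0, "tz": 0.0465, "spin": 0, "claw": 0.25}, {"tx": 0.001, "ty": 0, "tz": 0.0465, "spin": 0, "claw": 0.25}, {"tx": 0.001, "ty": 0, "tz": 0.0465, "spin": 0, "claw": 0.25}, {"tx": 0.001, "ty": 0, "tz": 0.0465, "spin": 0, "claw": 0.25}, {"tx": 0.001, "ty": 0, "tz": 0.0465, "spin": 0, "claw": 0.25}], "force": 15}}

```text
time: 2.82
position: [0.3981, 0.2502, 0.1866]
tool_rot: [3.085, 0.59, 0.002]
ft_force: [-0.4, -0.2, 0.4]
grip_width: 0.407
```

```bash
python3 - <<'E'
from h import *
go(st(-.152),.012,-11)
im=imaging.get_image("top")
for c in blobs(im,*GREEN,40): print(c.reshape(-1,2).mean(0).round(),np.round(rect("top",c,.008),1))
E
```

```text
t2.82 tip [0.3984 0.2502 0.0046] yaw 21.7 F [-0.4 -0.2  0.4] w 0.407 -> t [ 0.0326  0.1729 -0.0072] spin 32.7
[131. 266.] [356.  517.7 116.5  29.8 -10.7]
[ 99. 228.] [480.5 623.  118.7  28.1  81.6]
[204. 230.] [462.6 278.9  68.   30.4  20.9]
```

>>> {"api": "step_arm", "payload": {"increments": [{"tx": -0.002, "ty": 0, "tz": 0.002, "spin": 0, "claw": 0.41}, {"tx": -0.002, "ty": 0, "tz": 0.002, "spin": 0, "claw": 0.25}, {"tx": -0.002, "ty": 0, "tz": 0.002, "spin": 0, "claw": 0.25}, {"tx": -0.002, "ty": 0, "tz": 0.002, "spin": 0, "claw": 0.25}], "force": 15}}

```text
time: 3.2
position: [0.3957, 0.2494, 0.1837]
tool_rot: [3.085, 0.591, -0.001]
ft_force: [0.2, 0.0, -0.6]
grip_width: 0.365
```

```bash
python3 - <<'E'
from h import *
go(st(-.152),.014,-11)
E
```

```text
t3.20 tip [0.3957 0.2493 0.0017] yaw 21.7 F [ 0.2  0.  -0.6] w 0.365 -> t [ 0.035   0.173  -0.0123] spin 32.7
```

>>> {"api": "step_arm", "payload": {"increments": [{"tx": 0, "ty": 0, "tz": -0.013, "spin": 0, "claw": 0.25}, {"tx": 0.035, "ty": 0.173, "tz": -0.013, "spin": 32.7, "claw": 0.25}, {"tx": 0.035, "ty": 0.173, "tz": -0.013, "spin": 32.7, "claw": 0.25}, {"tx": 0.035, "ty": 0.173, "tz": -0.013, "spin": 32.7, "claw": 0.25}, {"tx": 0.035, "ty": 0.173, "tz": -0.013, "spin": 32.7, "claw": 0.25}, {"tx": 0.035, "ty": 0.173, "tz": -0.013, "spin": 32.7, "claw": 0.25}, {"tx": 0.035, "ty": 0.173, "tz": -0.013, "spin": 32.7, "claw": 0.25}, {"tx": 0.035, "ty": 0.173, "tz": -0.013, "spin": 32.7, "claw": 0.25}]}}

```text
time: 3.87
position: [0.4924, 0.1013, 0.1966]
tool_rot: [-3.127, 0.302, 0.001]
ft_force: [-0.2, -0.0, -0.9]
grip_width: 0.362
```

```bash
python3 - <<'E'
from h import *
go(st(-.152),.0017,-11)
im=imaging.get_image("top");sc=imaging.get_image("scene")
for n,i in(("top",im),("scene",sc)):
  for c in blobs(i,*GREEN,40): print(n,c.reshape(-1,2).mean(0).round(),np.round(rect(n,c,.018),1))
# overlay of leg axis & board corner predictions
for n,i in(("top",im),("scene",sc)):
  for a,b,z in((-.03,.03,.075),(.27,.03,.075),(-.03,-.21,.075),(-.03,.03,.057)):
    q=px(n,np.r_[st(a,b),z])[0]; cv2.circle(i,tuple(int(v) for v in q.round()),1,(0,0,255),-1)
v=np.hstack([cv2.resize(im[75:245,220:350],None,fx=3,fy=3,interpolation=2),cv2.resize(sc[150:320,145:275],None,fx=3,fy=3,interpolation=2)])
cv2.imwrite("pics/s2.png",v)
E
```

```text
t3.87 tip [0.4922 0.1014 0.0146] yaw -11.0 F [-0.2 -0.  -0.9] w 0.362 -> t [-0.0002 -0.0002  0.0129] spin -0.0
top [131. 266.] [356.8 514.5 115.6  29.6 -10.7]
top [ 99. 228.] [480.4 619.  117.8  27.9  81.6]
```

View pics/s2.png

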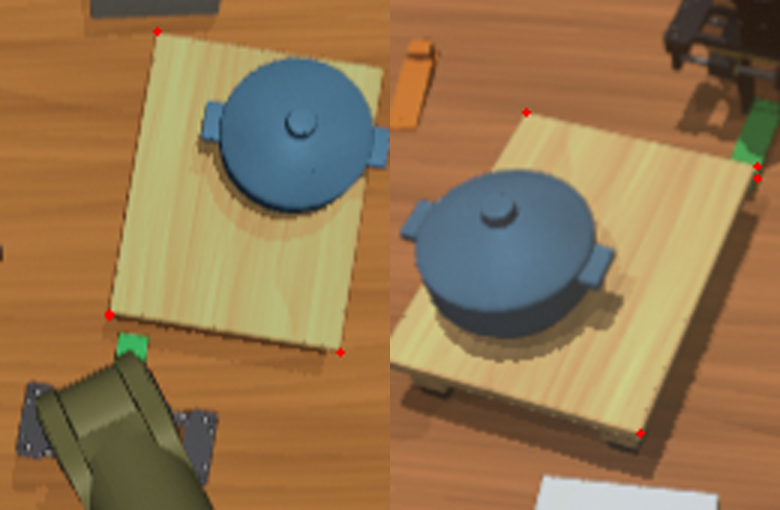

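The predicted corners (red) land on the board corners in both views, and the packer is lined up with the short leg at top crop (132,345). I'll lower it and slide it in.

>>> {"api": "step_arm", "payload": {"increments": [{"tx": 0, "ty": 0, "tz": 0.0125, "spin": 0, "claw": 0.25}, {"tx": 0.01, "ty": 0, "tz": 0.0125, "spin": 0, "claw": 0.25}, {"tx": 0.02, "ty": 0, "tz": 0.0125, "spin": 0, "claw": 0.25}, {"tx": 0.032, "ty": 0, "tz": 0.0125, "spin": 0, "claw": 0.25}, {"tx": 0.044, "ty": 0, "tz": 0.0125, "spin": 0, "claw": 0.25}, {"tx": 0.056, "ty": 0, "tz": 0.0125, "spin": 0, "claw": 0.25}, {"tx": 0.067, "ty": 0, "tz": 0.0125, "spin": 0, "claw": 0.25}, {"tx": 0.067, "ty": 0, "tz": 0.0125, "spin": 0, "claw": 0.25}]}}

```text
time: 4.63
position: [0.5602, 0.0885, 0.1839]
tool_rot: [-3.126, 0.302, -0.002]
ft_force: [-0.4, -0.4, 0.2]
grip_width: 0.364
```

```bash
python3 - <<'E'
from h import *
go(st(-.085),.0017,-11)
E
```

```text
t4.63 tip [0.5605 0.0885 0.0019] yaw -11.0 F [-0.4 -0.4  0.2] w 0.364 -> t [-0.0022  0.0001  0.0002] spin -0.0
```

>>> {"api": "step_arm", "payload": {"increments": [{"tx": 0, "ty": 0, "tz": 0, "spin": 0, "claw": 0.6}, {"tx": 0, "ty": 0, "tz": 0, "spin": 0, "claw": 0.6}, {"tx": 0, "ty": 0, "tz": 0, "spin": 0, "claw": 0.6}, {"tx": 0, "ty": 0, "tz": -0.04, "spin": 0, "claw": 0.6}, {"tx": -0.02, "ty": 0.02, "tz": -0.08, "spin": 0, "claw": 0.6}, {"tx": -0.05, "ty": 0.05, "tz": -0.1, "spin": 0, "claw": 0.6}, {"tx": -0.06, "ty": 0.09, "tz": -0.1, "spin": 0, "claw": 0.6}, {"tx": -0.07, "ty": 0.13, "tz": -0.1, "spin": 0, "claw": 0.6}]}}

```text
time: 5.3
position: [0.4671, -0.0168, 0.2861]
tool_rot: [3.127, -0.294, 0.006]
ft_force: [0.8, -0.9, -0.1]
grip_width: 0.597
```

```bash
python3 - <<'E'
from h import *
im=imaging.get_image("top");sc=imaging.get_image("scene")
for n,i in(("top",im),("scene",sc)):
  for c in blobs(i,*GREEN,40): print(n,c.reshape(-1,2).mean(0).round(),np.round(rect(n,c,.008),1))
  for c in blobs(i,*ORANGE,40): print(n,"O",c.reshape(-1,2).mean(0).round(),np.round(rect(n,c,.012),1),plane(n,c.reshape(-1,2),.0)[:,:2].min(0).round(3))
for a in(-.097,.023,-.03): print("stand x",a,st(a))
c=np.array([.4867,-.2851])-.0475*U(4.8);print("block",c)
go(c,.12,4.8)
E
```

```text
top [131. 266.] [356.  517.7 116.5  30.1  -9.9]
top [ 99. 228.] [480.5 622.8 119.1  28.1  81.6]
top [264. 192.] [583.7  83.8  66.8  29.7  -9.8]
top O [380. 219.] [ 486.6 -284.   116.6   33.4    4.8] [ 0.428 -0.307]
top O [411. 159.] [ 674.  -393.4   68.7   67.4   -3.2] [ 0.641 -0.432]
stand x -0.097 [0.54618216 0.09110847]
stand x 0.023 [0.66397743 0.06821139]
stand x -0.03 [0.61195118 0.07832427]
block [ 0.43936659 -0.2890747 ]
t5.40 tip [ 0.4651 -0.0246  0.1023] yaw -11.5 F [ 1.1 -1.1  0.3] w 0.601 -> t [ 0.0275  0.2654 -0.0162] spin -16.3
```

The packer is in place: lateral error about 0 mm, near end at -92 mm and far end at about +28 mm from the leg. Next is the wedge.

>>> {"api": "step_arm", "payload": {"increments": [{"tx": 0.0275, "ty": 0.265, "tz": 0, "spin": -16.3, "claw": 0.6}, {"tx": 0.0275, "ty": 0.265, "tz": 0, "spin": -16.3, "claw": 0.6}, {"tx": 0.0275, "ty": 0.265, "tz": 0, "spin": -16.3, "claw": 0.6}, {"tx": 0.0275, "ty": 0.265, "tz": 0, "spin": -16.3, "claw": 0.6}, {"tx": 0.0275, "ty": 0.265, "tz": 0, "spin": -16.3, "claw": 0.6}, {"tx": 0.0275, "ty": 0.265, "tz": 0, "spin": -16.3, "claw": 0.6}, {"tx": 0.0275, "ty": 0.265, "tz": 0, "spin": -16.3, "claw": 0.6}, {"tx": 0.0275, "ty": 0.265, "tz": 0, "spin": -16.3, "claw": 0.6}]}}

```text
time: 6.07
position: [0.4425, -0.2898, 0.284]
tool_rot: [3.136, 0.13, -0.001]
ft_force: [-0.5, 0.2, 0.2]
grip_width: 0.603
```

```bash
python3 - <<'E'
from h import *
top=cv2.imread("pics/top0.png");sc=imaging.get_image("scene");s0=cv2.imread("pics/scene0.png")
for c in blobs(s0,(5,170,120),(22,255,255),60):
    m=c.reshape(-1,2).mean(0)
    if m[0]<190 and m[1]<200: print("scene",m.round(),np.round(rect("scene",c,.008),1),plane("scene",c.reshape(-1,2),.002)[:,0].max())
c=[c for c in blobs(top,*ORANGE,40) if c[:,0,1].mean()>190][0].reshape(-1,2)
P=plane("top",c,.002)[:,:2]; u=U(4.8); l=P@u; t=P[l>l.max()-.004].mean(0); print("tip",t,"block",t-.106*u, "len",np.ptp(l))
Q=plane("top",c,.008)[:,:2];l=Q@u;w=Q@U(94.8)
for k in(.35,.55,.75): 
  s=abs(l-(l.min()+k*np.ptp(l)))<.005; print(k,w[s].min(),w[s].max())
go(t-.106*u,.03,4.8)
cv2.imwrite("pics/s3.png",cv2.resize(sc[110:230,90:230],None,fx=4,fy=4,interpolation=2))
E
```

```text
scene [152. 177.] [ 481.5 -287.4  137.9   32.8    7.5] 0.545180507444183
tip [ 0.54360465 -0.28050994] block [ 0.4379764 -0.2893798] len 0.11743717300005219
0.35 -0.3407147793468355 -0.3110322328920855
0.55 -0.34095464609378584 -0.31122444350700806
0.75 -0.34034853625358835 -0.308678838382288
t6.12 tip [ 0.4434 -0.2863  0.1019] yaw 4.9 F [1.1 0.7 1.1] w 0.603 -> t [-0.0057  0.0026  0.0719] spin 0.1
```

View pics/s3.png

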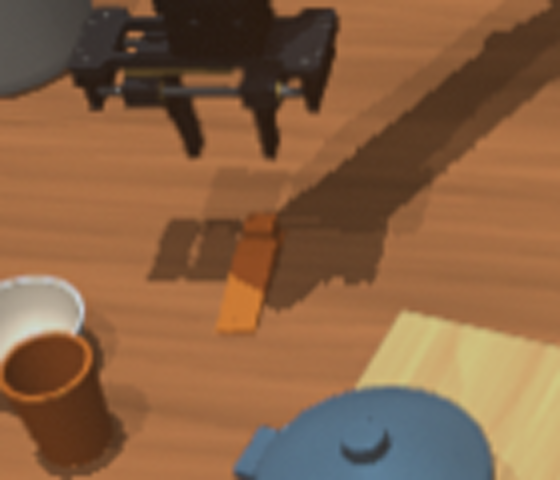

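The fingers are above the block at crop (262,222) and the wedge points away from the robot at about 5°. The block estimates agree to 1–2 mm at (0.438, -0.290). I'll descend with tips 5 mm above the table and grip.

>>> {"api": "step_arm", "payload": {"increments": [{"tx": -0.0055, "ty": 0.0015, "tz": 0.04, "spin": 0, "claw": 0.6}, {"tx": -0.0055, "ty": 0.0015, "tz": 0.075, "spin": 0, "claw": 0.6}, {"tx": -0.0055, "ty": 0.0015, "tz": 0.097, "spin": 0, "claw": 0.6}, {"tx": -0.0055, "ty": 0.0015, "tz": 0.097, "spin": 0, "claw": 0.6}, {"tx": -0.0055, "ty": 0.0015, "tz": 0.097, "spin": 0, "claw": 0.2}, {"tx": -0.0055, "ty": 0.0015, "tz": 0.097, "spin": 0, "claw": 0.2}, {"tx": -0.0055, "ty": 0.0015, "tz": 0.097, "spin": 0, "claw": 0.2}, {"tx": -0.0055, "ty": 0.0015, "tz": 0.097, "spin": 0, "claw": 0.2}], "force": 20}}

```text
time: 6.78
position: [0.4397, -0.2849, 0.1881]
tool_rot: [3.137, 0.146, 0.001]
ft_force: [0.8, -1.0, 1.1]
grip_width: 0.381
```

>>> {"api": "step_arm", "payload": {"increments": [{"tx": 0, "ty": 0, "tz": 0, "spin": 0, "claw": 0.15}, {"tx": 0, "ty": 0, "tz": 0, "spin": 0, "claw": 0.15}, {"tx": 0, "ty": 0, "tz": 0, "spin": 0, "claw": 0.15}], "force": 20}}

```text
time: 7.03
position: [0.4395, -0.2852, 0.1879]
tool_rot: [3.138, 0.145, 0.001]
ft_force: [-0.1, 0.6, 3.3]
grip_width: 0.275
```

```bash
python3 - <<'E'
from h import *
go(st(-.145),.060,-11)
E
```

```text
t7.03 tip [ 0.4396 -0.2854  0.0059] yaw 5.3 F [-0.1  0.6  3.3] w 0.275 -> t [ 0.0948 -0.3784 -0.0543] spin 16.3
```

>>> {"api": "step_arm", "payload": {"increments": [{"tx": 0, "ty": 0, "tz": -0.04, "spin": 0, "claw": 0.15}, {"tx": 0, "ty": 0, "tz": -0.08, "spin": 0, "claw": 0.15}, {"tx": 0.02, "ty": -0.03, "tz": -0.1, "spin": 4, "claw": 0.15}, {"tx": 0.03, "ty": -0.07, "tz": -0.1, "spin": 8, "claw": 0.15}, {"tx": 0.04, "ty": -0.11, "tz": -0.1, "spin": 12, "claw": 0.15}, {"tx": 0.05, "ty": -0.15, "tz": -0.1, "spin": 16.3, "claw": 0.15}, {"tx": 0.06, "ty": -0.19, "tz": -0.1, "spin": 16.3, "claw": 0.15}, {"tx": 0.07, "ty": -0.23, "tz": -0.1, "spin": 16.3, "claw": 0.15}]}}

```text
time: 7.7
position: [0.4876, -0.0478, 0.2874]
tool_rot: [3.126, -0.303, 0.001]
ft_force: [0.3, 0.3, -0.3]
grip_width: 0.28
```

```bash
python3 - <<'E'
from h import *
go(st(-.145),.040,-11)
E
```

```text
t7.70 tip [ 0.4876 -0.0479  0.1054] yaw -11.1 F [ 0.3  0.3 -0.3] w 0.280 -> t [-0.0171 -0.1476  0.0653] spin -0.1
```

>>> {"api": "step_arm", "payload": {"increments": [{"tx": -0.017, "ty": -0.04, "tz": 0, "spin": 0, "claw": 0.15}, {"tx": -0.017, "ty": -0.08, "tz": 0, "spin": 0, "claw": 0.15}, {"tx": -0.017, "ty": -0.12, "tz": 0, "spin": 0, "claw": 0.15}, {"tx": -0.017, "ty": -0.1475, "tz": 0.01, "spin": 0, "claw": 0.15}, {"tx": -0.017, "ty": -0.1475, "tz": 0.04, "spin": 0, "claw": 0.15}, {"tx": -0.017, "ty": -0.1475, "tz": 0.065, "spin": 0, "claw": 0.15}, {"tx": -0.017, "ty": -0.1475, "tz": 0.065, "spin": 0, "claw": 0.15}, {"tx": -0.017, "ty": -0.1475, "tz": 0.065, "spin": 0, "claw": 0.15}]}}

```text
time: 8.37
position: [0.4986, 0.0982, 0.2213]
tool_rot: [3.127, -0.301, -0.005]
ft_force: [-0.3, -0.3, 1.0]
grip_width: 0.277
```

```bash
python3 - <<'E'
from h import *
go(st(-.132),.0145,-11)
im=imaging.get_image("top");sc=imaging.get_image("scene")
for c in blobs(im,*ORANGE,20): print("O",c.reshape(-1,2).mean(0).round(),np.round(rect("top",c,.04),1))
cv2.imwrite("pics/s4.png",np.hstack([cv2.resize(im[160:240,220:320],None,fx=4,fy=4,interpolation=2),cv2.resize(sc[130:210,210:310],None,fx=4,fy=4,interpolation=2)]))
E
```

```text
t8.37 tip [0.498  0.0982 0.0393] yaw -11.0 F [-0.3 -0.3  1. ] w 0.277 -> t [ 0.0131 -0.0022  0.0247] spin -0.0
O [411. 159.] [ 669.5 -383.7   67.3   66.    -3.2]
```

View pics/s4.png

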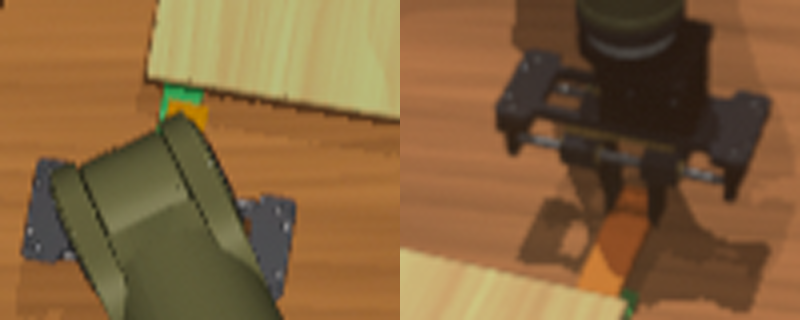

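The wedge is held straight, sitting about 2 mm right of the packer's centre line at top crop (188,112) with the tip pointing at the leg. I'll correct sideways and lower onto the packer.

>>> {"api": "step_arm", "payload": {"increments": [{"tx": 0, "ty": -0.002, "tz": 0.012, "spin": 0, "claw": 0.15}, {"tx": 0, "ty": -0.002, "tz": 0.02, "spin": 0, "claw": 0.15}, {"tx": 0, "ty": -0.002, "tz": 0.0245, "spin": 0, "claw": 0.15}, {"tx": 0, "ty": -0.002, "tz": 0.025, "spin": 0, "claw": 0.15}, {"tx": 0, "ty": -0.002, "tz": 0.025, "spin": 0, "claw": 0.15}, {"tx": 0, "ty": -0.002, "tz": 0.025, "spin": 0, "claw": 0.15}]}}

```text
time: 8.97
position: [0.4998, 0.1003, 0.1973]
tool_rot: [3.127, -0.302, 0.0]
ft_force: [1.4, -0.5, -0.1]
grip_width: 0.276
```

```bash
python3 - <<'E'
from h import *
go(st(-.11),.014,-11)
E
```

```text
t8.97 tip [0.4999 0.1003 0.0153] yaw -11.0 F [ 1.4 -0.5 -0.1] w 0.276 -> t [0.0343 0.0002 0.0013] spin -0.0
```

>>> {"api": "step_arm", "payload": {"increments": [{"tx": 0.008, "ty": 0, "tz": 0.001, "spin": 0, "claw": 0.15}, {"tx": 0.017, "ty": 0, "tz": 0.001, "spin": 0, "claw": 0.15}, {"tx": 0.026, "ty": 0, "tz": 0.001, "spin": 0, "claw": 0.15}, {"tx": 0.033, "ty": 0, "tz": 0.001, "spin": 0, "claw": 0.15}, {"tx": 0.034, "ty": 0, "tz": 0.001, "spin": 0, "claw": 0.15}, {"tx": 0.034, "ty": 0, "tz": 0.001, "spin": 0, "claw": 0.15}], "force": 6}}

```text
time: 9.47
position: [0.5339, 0.0936, 0.1962]
tool_rot: [-3.127, 0.303, -0.0]
ft_force: [-0.1, -1.1, 0.4]
grip_width: 0.273
```

```bash
python3 - <<'E'
from h import *
go(st(-.11),.014,-11)
im=imaging.get_image("top")
for c in blobs(im,*GREEN,10)+blobs(im,*ORANGE,10): print(c.reshape(-1,2).mean(0).round(),np.round(rect("top",c,.01),1))
go(st(-.11),.014,-11)
E
```

```text
t9.47 tip [0.5339 0.0937 0.0142] yaw -11.1 F [-0.1 -1.1  0.4] w 0.273 -> t [-0.0004  0.0001  0.0002] spin -0.1
[131. 266.] [356.2 517.1 116.3  29.8 -10.4]
[ 99. 228.] [480.5 622.  119.   28.   81.6]
[411. 159.] [ 674.4 -394.1   68.8   67.5   -3.2]
t9.52 tip [0.5333 0.0939 0.0141] yaw -11.0 F [-0.9 -0.5  0. ] w 0.277 -> t [0.0001 0.0002 0.0001] spin -0.0
```

>>> {"api": "step_arm", "payload": {"increments": [{"tx": 0.002, "ty": 0, "tz": 0, "spin": 0, "claw": 0.15}, {"tx": 0.004, "ty": 0, "tz": 0, "spin": 0, "claw": 0.15}, {"tx": 0.006, "ty": 0, "tz": 0, "spin": 0, "claw": 0.15}, {"tx": 0.006, "ty": 0, "tz": 0, "spin": 0, "claw": 0.15}]}}

```text
time: 9.85
position: [0.5393, 0.0926, 0.1963]
tool_rot: [3.127, -0.302, 0.001]
ft_force: [-0.4, -0.4, 0.1]
grip_width: 0.276
```

>>> {"api": "step_arm", "payload": {"increments": [{"tx": 0.001, "ty": 0, "tz": 0, "spin": 0, "claw": 0.15}, {"tx": 0.002, "ty": 0, "tz": 0, "spin": 0, "claw": 0.15}, {"tx": 0.003, "ty": 0, "tz": 0, "spin": 0, "claw": 0.15}, {"tx": 0.004, "ty": 0, "tz": 0, "spin": 0, "claw": 0.15}, {"tx": 0.004, "ty": 0, "tz": 0, "spin": 0, "claw": 0.15}]}}

```text
time: 10.27
position: [0.5431, 0.0918, 0.1962]
tool_rot: [3.127, -0.302, 0.0]
ft_force: [0.0, -0.4, -0.6]
grip_width: 0.278
```

>>> {"api": "step_arm", "payload": {"increments": [{"tx": 0.001, "ty": 0, "tz": 0, "spin": 0, "claw": 0.15}, {"tx": 0.002, "ty": 0, "tz": 0, "spin": 0, "claw": 0.15}, {"tx": 0.003, "ty": 0, "tz": 0, "spin": 0, "claw": 0.15}, {"tx": 0.004, "ty": 0, "tz": 0, "spin": 0, "claw": 0.15}, {"tx": 0.004, "ty": 0, "tz": 0, "spin": 0, "claw": 0.15}]}}

```text
time: 10.68
position: [0.5471, 0.0911, 0.1963]
tool_rot: [-3.127, 0.302, -0.0]
ft_force: [0.6, 0.1, -0.0]
grip_width: 0.278
```

>>> {"api": "step_arm", "payload": {"increments": [{"tx": 0.001, "ty": 0, "tz": 0, "spin": 0, "claw": 0.15}, {"tx": 0.002, "ty": 0, "tz": 0, "spin": 0, "claw": 0.15}, {"tx": 0.003, "ty": 0, "tz": 0, "spin": 0, "claw": 0.15}, {"tx": 0.004, "ty": 0, "tz": 0, "spin": 0, "claw": 0.15}, {"tx": 0.004, "ty": 0, "tz": 0, "spin": 0, "claw": 0.15}]}}

```text
time: 11.1
position: [0.551, 0.0903, 0.1962]
tool_rot: [3.127, -0.302, 0.0]
ft_force: [-0.2, 0.2, 0.6]
grip_width: 0.274
```

>>> {"api": "step_arm", "payload": {"increments": [{"tx": 0.001, "ty": 0, "tz": 0, "spin": 0, "claw": 0.15}, {"tx": 0.002, "ty": 0, "tz": 0, "spin": 0, "claw": 0.15}, {"tx": 0.003, "ty": 0, "tz": 0, "spin": 0, "claw": 0.15}, {"tx": 0.004, "ty": 0, "tz": 0, "spin": 0, "claw": 0.15}, {"tx": 0.004, "ty": 0, "tz": 0, "spin": 0, "claw": 0.15}]}}

```text
time: 11.52
position: [0.5549, 0.0895, 0.1962]
tool_rot: [3.127, -0.302, 0.0]
ft_force: [-0.9, -0.1, -0.9]
grip_width: 0.276
```

>>> {"api": "step_arm", "payload": {"increments": [{"tx": 0.001, "ty": 0, "tz": 0, "spin": 0, "claw": 0.15}, {"tx": 0.002, "ty": 0, "tz": 0, "spin": 0, "claw": 0.15}, {"tx": 0.003, "ty": 0, "tz": 0, "spin": 0, "claw": 0.15}, {"tx": 0.004, "ty": 0, "tz": 0, "spin": 0, "claw": 0.15}, {"tx": 0.004, "ty": 0, "tz": 0, "spin": 0, "claw": 0.15}]}}

```text
time: 11.93
position: [0.5589, 0.0888, 0.1962]
tool_rot: [3.127, -0.302, 0.0]
ft_force: [0.2, -0.8, -0.4]
grip_width: 0.272
```

>>> {"api": "step_arm", "payload": {"increments": [{"tx": 0.001, "ty": 0, "tz": 0, "spin": 0, "claw": 0.15}, {"tx": 0.002, "ty": 0, "tz": 0, "spin": 0, "claw": 0.15}, {"tx": 0.003, "ty": 0, "tz": 0, "spin": 0, "claw": 0.15}, {"tx": 0.004, "ty": 0, "tz": 0, "spin": 0, "claw": 0.15}, {"tx": 0.004, "ty": 0, "tz": 0, "spin": 0, "claw": 0.15}]}}

```text
time: 12.35
position: [0.5628, 0.088, 0.1962]
tool_rot: [3.127, -0.302, 0.0]
ft_force: [-0.4, 0.2, -0.2]
grip_width: 0.273
```

>>> {"api": "step_arm", "payload": {"increments": [{"tx": 0.001, "ty": 0, "tz": 0, "spin": 0, "claw": 0.15}, {"tx": 0.002, "ty": 0, "tz": 0, "spin": 0, "claw": 0.15}, {"tx": 0.003, "ty": 0, "tz": 0, "spin": 0, "claw": 0.15}, {"tx": 0.004, "ty": 0, "tz": 0, "spin": 0, "claw": 0.15}, {"tx": 0.004, "ty": 0, "tz": 0, "spin": 0, "claw": 0.15}]}}

```text
time: 12.77
position: [0.5667, 0.0872, 0.1962]
tool_rot: [3.127, -0.302, 0.0]
ft_force: [0.4, 0.1, -0.4]
grip_width: 0.275
```

>>> {"api": "step_arm", "payload": {"increments": [{"tx": 0.001, "ty": 0, "tz": 0, "spin": 0, "claw": 0.15}, {"tx": 0.002, "ty": 0, "tz": 0, "spin": 0, "claw": 0.15}, {"tx": 0.003, "ty": 0, "tz": 0, "spin": 0, "claw": 0.15}, {"tx": 0.004, "ty": 0, "tz": 0, "spin": 0, "claw": 0.15}, {"tx": 0.004, "ty": 0, "tz": 0, "spin": 0, "claw": 0.15}]}}

```text
time: 13.18
position: [0.5706, 0.0865, 0.1962]
tool_rot: [3.127, -0.302, 0.0]
ft_force: [-0.3, 1.3, 0.5]
grip_width: 0.275
```

>>> {"api": "step_arm", "payload": {"increments": [{"tx": 0.001, "ty": 0, "tz": 0, "spin": 0, "claw": 0.15}, {"tx": 0.002, "ty": 0, "tz": 0, "spin": 0, "claw": 0.15}, {"tx": 0.003, "ty": 0, "tz": 0, "spin": 0, "claw": 0.15}, {"tx": 0.003, "ty": 0, "tz": 0, "spin": 0, "claw": 0.15}]}}

```text
time: 13.52
position: [0.5733, 0.086, 0.1961]
tool_rot: [3.127, -0.302, -0.001]
ft_force: [-1.6, -0.1, 0.4]
grip_width: 0.272
```

```bash
python3 - <<'E'
from h import *
go(st(-.062),.014,-11)
im=imaging.get_image("top");sc=imaging.get_image("scene")
for c in blobs(im,*GREEN,10)+blobs(im,*ORANGE,10)+blobs(im,(20,60,150),(30,160,255),1500): print(c.reshape(-1,2).mean(0).round(),np.round(rect("top",c,.075),1))
cv2.imwrite("pics/s5.png",np.hstack([cv2.resize(im[140:220,220:320],None,fx=4,fy=4,interpolation=2),cv2.resize(sc[130:230,230:330],(400,320),interpolation=2)]))
E
```

```text
t13.52 tip [0.5731 0.086  0.0141] yaw -11.0 F [-1.6 -0.1  0.4] w 0.272 -> t [0.0074 0.0002 0.0001] spin -0.0
[131. 266.] [361.  495.7 110.7  28.3 -10.7]
[ 99. 228.] [479.3 595.6 113.2  26.6  81.6]
[411. 159.] [ 663.9 -371.7   65.5   64.3   -3.2]
[297. 142.] [741.9 -38.5 298.2 236.8 -11.1]
```

View pics/s5.png

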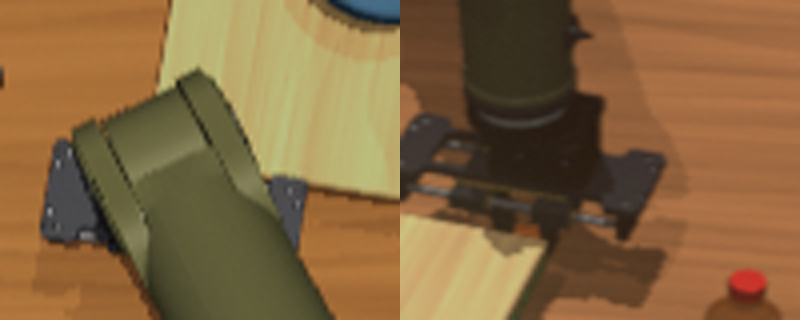

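The stand hasn't moved and the gripper body is at the board edge but clear above it. The force is just starting to rise (-1.6 N). I'll continue in 1 mm steps.

>>> {"api": "step_arm", "payload": {"increments": [{"tx": 0.0005, "ty": 0, "tz": 0, "spin": 0, "claw": 0.15}, {"tx": 0.001, "ty": 0, "tz": 0, "spin": 0, "claw": 0.15}, {"tx": 0.001, "ty": 0, "tz": 0, "spin": 0, "claw": 0.15}, {"tx": 0.001, "ty": 0, "tz": 0, "spin": 0, "claw": 0.15}]}}

```text
time: 13.95
position: [0.5739, 0.0859, 0.196]
tool_rot: [3.127, -0.301, -0.002]
ft_force: [-2.5, 0.8, -0.6]
grip_width: 0.276
```

>>> {"api": "step_arm", "payload": {"increments": [{"tx": 0.0005, "ty": 0, "tz": 0, "spin": 0, "claw": 0.15}, {"tx": 0.001, "ty": 0, "tz": 0, "spin": 0, "claw": 0.15}, {"tx": 0.001, "ty": 0, "tz": 0, "spin": 0, "claw": 0.15}, {"tx": 0.001, "ty": 0, "tz": 0, "spin": 0, "claw": 0.15}]}}

```text
time: 14.28
position: [0.5746, 0.0858, 0.196]
tool_rot: [3.127, -0.301, -0.004]
ft_force: [-5.7, 0.3, 2.2]
grip_width: 0.276
```

>>> {"api": "step_arm", "payload": {"increments": [{"tx": 0, "ty": 0, "tz": 0, "spin": 0, "claw": 0.15}, {"tx": 0, "ty": 0, "tz": 0, "spin": 0, "claw": 0.15}]}}

```text
time: 14.45
position: [0.5746, 0.0858, 0.196]
tool_rot: [3.127, -0.301, -0.004]
ft_force: [-6.0, 0.7, 1.4]
grip_width: 0.272
```

About 5.5–6 N along the push, and steady. It's snug, so I'll open, then lift straight up.

>>> {"api": "step_arm", "payload": {"increments": [{"tx": 0, "ty": 0, "tz": 0, "spin": 0, "claw": 0.5}, {"tx": 0, "ty": 0, "tz": 0, "spin": 0, "claw": 0.5}, {"tx": 0, "ty": 0, "tz": 0, "spin": 0, "claw": 0.5}, {"tx": -0.001, "ty": 0, "tz": 0, "spin": 0, "claw": 0.5}, {"tx": -0.001, "ty": 0, "tz": -0.03, "spin": 0, "claw": 0.5}, {"tx": -0.001, "ty": 0, "tz": -0.07, "spin": 0, "claw": 0.5}, {"tx": -0.001, "ty": 0, "tz": -0.11, "spin": 0, "claw": 0.5}, {"tx": -0.001, "ty": 0, "tz": -0.13, "spin": 0, "claw": 0.5}]}}

```text
time: 15.12
position: [0.5757, 0.0863, 0.3315]
tool_rot: [-3.126, 0.301, -0.012]
ft_force: [1.0, 0.3, 1.5]
grip_width: 0.496
```

```bash
python3 - <<'E'
from h import *
go(st(0),.10,-11)
E
```

```text
t15.12 tip [0.5771 0.0864 0.1495] yaw -11.0 F [1.  0.3 1.5] w 0.496 -> t [0.0668 0.001  0.05  ] spin -0.0
```

>>> {"api": "step_arm", "payload": {"increments": [{"tx": 0.03, "ty": 0.001, "tz": 0, "spin": 0, "claw": 0}, {"tx": 0.067, "ty": 0.001, "tz": 0, "spin": 0, "claw": 0}, {"tx": 0.067, "ty": 0.001, "tz": 0.03, "spin": 0, "claw": 0}, {"tx": 0.067, "ty": 0.001, "tz": 0.055, "spin": 0, "claw": 0}, {"tx": 0.067, "ty": 0.001, "tz": 0.06, "spin": 0, "claw": 0}, {"tx": 0.067, "ty": 0.001, "tz": 0.06, "spin": 0, "claw": 0}, {"tx": 0.067, "ty": 0.001, "tz": 0.06, "spin": 0, "claw": 0}, {"tx": 0.067, "ty": 0.001, "tz": 0.06, "spin": 0, "claw": 0}], "force": 10}}

```text
time: 15.78
position: [0.6404, 0.0724, 0.2682]
tool_rot: [-3.127, 0.301, -0.005]
ft_force: [1.3, 0.1, 0.6]
grip_width: 0.03
```

```bash
python3 - <<'E'
from h import *
go(st(0),.0765,-11)
im=imaging.get_image("top");cv2.imwrite("pics/t6.png",im)
for c in blobs(im,*GREEN,10)+blobs(im,(10,180,120),(22,255,255),10)+blobs(im,(20,60,150),(30,160,255),1500): print(c.reshape(-1,2).mean(0).round(),np.round(rect("top",c,.075),1))
E
```

```text
t15.78 tip [0.641  0.0724 0.0862] yaw -11.0 F [1.3 0.1 0.6] w 0.030 -> t [ 0.0009 -0.0003  0.0097] spin 0.0
[131. 266.] [361.  495.7 110.7  28.3 -10.7]
[ 99. 228.] [479.3 595.7 112.8  26.7  81.6]
[262. 200.] [551.5  88.2  26.8   9.1  80.3]
[262. 192.] [577.5  91.4  41.2  18.5  21.5]
[411. 159.] [ 666.1 -371.1   68.8   68.5   42.2]
[213. 151.] [710.5 239.4  41.7  18.8  36.4]
[302. 136.] [753.  -56.3 373.  185.1  32.2]
```

>>> {"api": "step_arm", "payload": {"increments": [{"tx": 0, "ty": 0, "tz": 0.004, "spin": 0, "claw": 0}, {"tx": 0, "ty": 0, "tz": 0.008, "spin": 0, "claw": 0}, {"tx": 0, "ty": 0, "tz": 0.0095, "spin": 0, "claw": 0}, {"tx": 0, "ty": 0, "tz": 0.0105, "spin": 0, "claw": 0}, {"tx": 0, "ty": 0, "tz": 0.0105, "spin": 0, "claw": 0}]}}

```text
time: 16.25
position: [0.64, 0.0721, 0.2577]
tool_rot: [3.126, -0.302, 0.002]
ft_force: [-3.2, -0.4, 9.4]
grip_width: 0.009
```

>>> {"api": "step_arm", "payload": {"increments": [{"tx": 0, "ty": 0, "tz": 0.0001, "spin": 0, "claw": 0}, {"tx": 0, "ty": 0, "tz": 0.0001, "spin": 0, "claw": 0}, {"tx": 0, "ty": 0, "tz": 0.0001, "spin": 0, "claw": 0}]}}

```text
time: 16.5
position: [0.64, 0.0721, 0.2576]
tool_rot: [3.126, -0.302, 0.002]
ft_force: [-4.0, -1.2, 9.4]
grip_width: 0.007
```

>>> {"api": "step_arm", "payload": {"increments": [{"tx": 0, "ty": 0, "tz": 0.0002, "spin": 0, "claw": 0}, {"tx": 0, "ty": 0, "tz": 0.0002, "spin": 0, "claw": 0}, {"tx": 0, "ty": 0, "tz": 0.0002, "spin": 0, "claw": 0}, {"tx": 0, "ty": 0, "tz": 0.0002, "spin": 0, "claw": 0}, {"tx": 0, "ty": 0, "tz": 0.0002, "spin": 0, "claw": 0}, {"tx": 0, "ty": 0, "tz": 0.0002, "spin": 0, "claw": 0}]}}

```text
time: 17.0
position: [0.64, 0.0722, 0.2576]
tool_rot: [3.126, -0.302, 0.002]
ft_force: [-3.4, -0.5, 10.3]
grip_width: 0.006
```

>>> {"api": "step_arm", "payload": {"increments": [{"tx": 0, "ty": 0, "tz": -0.005, "spin": 0, "claw": 0}, {"tx": 0, "ty": 0, "tz": -0.03, "spin": 0, "claw": 0}, {"tx": 0, "ty": 0, "tz": -0.07, "spin": 0, "claw": 0}, {"tx": -0.03, "ty": 0.02, "tz": -0.1, "spin": 0, "claw": 0}, {"tx": -0.06, "ty": 0.05, "tz": -0.11, "spin": 0, "claw": 0}, {"tx": -0.08, "ty": 0.09, "tz": -0.11, "spin": 0, "claw": 0}, {"tx": -0.1, "ty": 0.13, "tz": -0.11, "spin": 0, "claw": 0}, {"tx": -0.12, "ty": 0.165, "tz": -0.11, "spin": 0, "claw": 0}]}}

```text
time: 17.67
position: [0.4961, -0.0597, 0.3658]
tool_rot: [3.126, -0.3, 0.002]
ft_force: [0.8, -1.6, -0.3]
grip_width: 0.005
```

>>> {"api": "step_arm", "payload": {"increments": [{"tx": 0, "ty": 0.04, "tz": 0, "spin": 0, "claw": 0}, {"tx": 0, "ty": 0.08, "tz": 0, "spin": 0, "claw": 0}, {"tx": 0, "ty": 0.08, "tz": 0, "spin": 0, "claw": 0}, {"tx": 0, "ty": 0.08, "tz": 0, "spin": 0, "claw": 0}]}}

```text
time: 18.0
position: [0.4813, -0.14, 0.3654]
tool_rot: [3.126, -0.311, -0.0]
ft_force: [-0.2, 0.6, 0.1]
grip_width: 0.008
```

```bash
python3 - <<'E'
from h import *
im=imaging.get_image("top");sc=imaging.get_image("scene")
go(st(0),.2,-11)
for c in blobs(im,*GREEN,10)+blobs(im,(10,180,120),(22,255,255),40): print(c.reshape(-1,2).mean(0).round(),np.round(rect("top",c,.02),1))
for c in blobs(im,(20,60,150),(30,160,255),1500): print("board",np.round(rect("top",cv2.convexHull(c),.075),1))
t0=cv2.imread("pics/top0.png"); s0=cv2.imread("pics/scene0.png")
g=lambda a:cv2.cvtColor(a,cv2.COLOR_BGR2GRAY)[95:190,150:255]
print("diff bystanders",cv2.absdiff(g(t0),g(im)).max())
for n,i in(("scene",sc),):
  for a,b in((-.03,.03),(.27,.03)):
    print("pred corner",px(n,np.r_[st(a,b),.075])[0].round(1))
c=[c for c in blobs(sc,(20,60,150),(30,160,255),1500)];c0=[c for c in blobs(s0,(20,60,150),(30,160,255),1500)]
print([cv2.boundingRect(x) for x in c],[cv2.boundingRect(x) for x in c0])
cv2.imwrite("pics/f.png",np.hstack([cv2.resize(im[145:225,215:315],None,fx=4,fy=4,interpolation=2),cv2.resize(sc[150:230,200:300],None,fx=4,fy=4,interpolation=2)]))
E
```

```text
t18.10 tip [ 0.4825 -0.1363  0.1834] yaw -11.0 F [-0.   0.1 -0.8] w 0.006 -> t [ 0.1162 -0.2355 -0.0164] spin 0.0
[131. 266.] [356.9 513.8 115.5  29.5 -10.7]
[ 99. 228.] [480.3 617.9 118.1  27.8  81.6]
[262. 200.] [555.9  89.8  25.6  11.3  77.1]
[265. 189.] [591.   82.5  52.9  34.5 -12.9]
[411. 159.] [ 674.3 -390.7   71.6   69.4  -47.2]
board [741.7 -38.5 297.6 237.1 -11.2]
diff bystanders 9
pred corner [267.1 204.6]
pred corner [228.5 294.4]
[(202, 202, 63, 91)] [(209, 202, 56, 91)]
```

View pics/f.png

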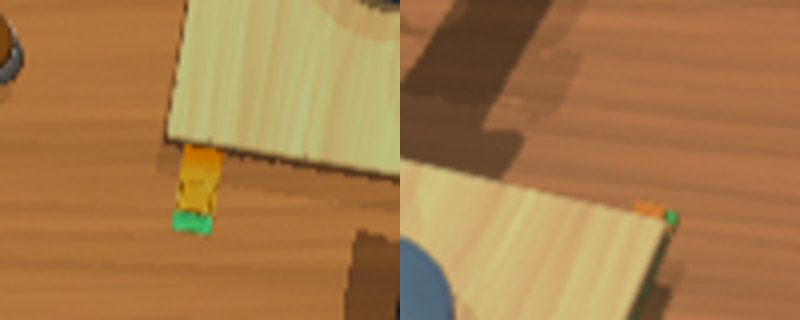

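The wedge sits on the packer at top crop (198,180), square to the stand, with 11 mm of the packer's near end visible. The board pose is unchanged from the start, within 0.3 mm and 0.1°. Handing in.

```bash
python3 -c "from bench import workorder; print(workorder.close_job())"
```

```text
the job is handed in; nothing more can be done
None
```

The packer and wedge are in under the near left foot, the stand no longer rocks, and I handed the job in at about 18 s of the 72 s allowed.

- **Packer:** I took the green packer nearest the base and slid it in along the stand's x. It ended up centred under the foot sideways, reaching about 28 mm past the leg axis.
- **Wedge:** I slid it in thin end first in small steps until the push reached about 5.5–6 N, then let go. That is slightly above the 5 N given and well short of 10 N. The grip was kept light so that it would slip before pushing much harder.
- **Press test:** I pressed on the corner, with readings between 9.4 and 10.3 N. The tool sank no more than about 0.1 mm while holding. About 3–4 N of sideways force also showed on the tool during the press.

**Last checks:**
- The board's position was unchanged from the start, within 0.3 mm and 0.1°.
- The wedge was seated square on the packer, and the robot was touching nothing.
- The sauce bottle and part of the red cup matched the first picture in a direct comparison. The other packers and the orange cup measured in the same place to within a few mm. The bowl and spoon were not measured again.
- The foot itself can't be seen in either camera, so "snug" rests on the push force and the press test.

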